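# Unlatch the wide tool drawer and draw it out to its end stop

## Robot

A 6-joint arm with a two-finger parallel gripper is mounted at the origin on a cart in front of the work surface, level with it; the furniture and walls round the work are solid. World frame = base frame: x ahead of the robot, y to its left, z up, the work surface at z = 0. Lengths are in m, angles in rad, forces in N, time in s.
With the tool pointing down it reaches from about 0.25 to 0.85 m from the base axis. Payload 12.5 kg.
Tool frame: the origin (TCP) lies between the finger pads; the fingertips stand 17 mm ahead of it and the grasp point (between the pads) lies 2 mm behind it; z points along the fingers, y is the line along which they close (so a half turn about z gives the same grasp; the last joint's range is limited). The gripper opens to 93 mm and grips with 3 to 60 N. Pads are 15 mm wide; open, the fingers measure 128 mm over their backs; the gripper's body (75 mm by 188 mm) begins 65 mm behind the grasp point.
Start: joints at [-1.331, 0.351, 1.652, -0, 1.139, -0.085], TCP at [0.176, -0.521, 0.236] pointing down, gripper open.
Joint ranges: [-2.75, 2.75], [-0.79, 2.1], [0.01, 2.65], [-1.57, 4.71], [0.07, 3.14], [-2.87, 2.87]. Speed limits (rad/s): [2.22, 2.22, 2.79, 3.14, 3.14, 3.14].

## Interface

Orientations are given as [roll, pitch, yaw] about the fixed x, y, z axes, in that order (R = Rz(yaw) Ry(pitch) Rx(roll)).
In Python, from rig import arm gives the robot as it stands. The module is installed in compiled form; this text tells all that it offers. Calls block until the motion is done:
- arm.goto(position, orientation): joint-space move of the TCP to a pose.
- arm.line_to(position, vel=0.15, ori=None, contact_N=None): straight line of the TCP; ori=None keeps the orientation; vel is the mean speed in m/s. With contact_N (N) it stops when the force on the tool has changed by that much, and returns True; else False.
- arm.set_joints(angles): joint-space move.
- arm.grip(opening, strength=None): finger opening in m; strength is the grip in N (None keeps the last); returns when the fingers have stopped.
- arm.hold(seconds).
- arm.inverse_kinematics(position, orientation): joint angles nearest the present ones, or None.
- arm.get_state(): the state.
- arm.get_image(name): name is "scene" or "side" or "wrist"; returns a dict with "color" (384x512x3 uint8, red, green, blue), "fx", "fy", "cx", "cy" (pixels), "R" (3x3) and "t" (3): a world point X has camera coordinates R X + t. Camera axes: x right, y down, z forward; pixel columns grow to the right and rows downward; lengths in m; the calibration is good to about 2 mm. A picture is of the moment at which its call begins. There is no depth.
A pose or a line that the arm cannot do raises arm.IKError and nothing moves.
- arm.job_done(): hands the job in; it is judged then, once.
The state is a dict: "t": time; "joints": joint angles; "joint_velocities": joint speeds; "joint_torque": joint torques, N m; "tcp_pos": TCP position; "tcp_rot": TCP orientation; "ft_force": force on the tool from outside, world axes, zero at the start; "wrist_torque": the same for the moment, N m; "grip_width": finger opening in m; "finger_force": force on a finger pad.
Only numpy, scipy, OpenCV 4.12 (cv2) and the standard library are available. Lean on these libraries where they do the work, as an engineer would, in place of code of your own. Each camera call takes 0.05 s, during which the arm holds its last target. There are 200 camera calls.

## Task

The tweezers are in the wider of the two latched drawer boxes. Nudge the slide latch on top of that box fully across to its open end (to the left as you face the drawer), then pull the drawer out gently until you feel it come up against its sprung end stop, and leave it resting there: do not force it on into the stop. Leave the narrower box closed and latched, and do not disturb the things standing around.

Things in the scene. Friction and masses are not known exactly. Their poses are not given: they have to be found in the camera images.
- wide_box: the wider of two grey one-drawer boxes: 170 mm deep (own x), 180 mm wide (own y), 85 mm high, fixed to the worktop. Origin at the centre of its underside; its front with the drawer looks along its own -x (towards the robot, turned up to 0.2 rad), its left seen from the front is own +y. Its flat top is at 85 mm.
- wide_handle (a point): middle of the bar of the wide drawer's steel handle: a round bar 10 mm thick and 100 mm long along the box's y, 45 mm in front of the drawer front (40 mm of clear gap behind the bar) and 68 mm above the worktop, carried by a leg at each end. When shut it lies 130 mm in front of the box's origin. It moves with the drawer.
- wide_ridge (a point): top of the ridge of the slide latch on the wide box: a small black ridge 8 mm thick along the box's y, 22 mm long along its x, standing 7.5 mm proud of the flat top, 24 mm behind the front face. Locked: 6 mm to the box's -y side of the middle; open: 6 mm to its +y side. The flat top is bare for 50 mm to either side of the ridge.
- wide_latch (a joint): the wide box's slide latch, m: 0 locked, 0.012 open; it grows as the ridge moves along the box's own +y (to the left seen from the front). A spring detent holds it at either end: about 6 N pushes it over. Until past 0.009 m its bolt blocks the drawer.
- wide_drawer (a joint): how far the wide drawer is out, m: 0 shut, grows along the box's own -x. It runs with about 4 N of friction and stays where it is left.
- end_stop (a joint): compression of the wide drawer's sprung end stop, m. The stop is hidden inside the box and its setting differs from case to case: the drawer meets it somewhere between 38 and 78 mm out. Reads 0 until the drawer touches it, then grows with the drawer at about 1 N per mm on top of the drawer's friction. Let go, the drawer springs back to about 4 mm of compression or less and stays there against the stop; more than 10 mm is forced.
- narrow_box: the narrower of the two boxes, to be left alone: 170 mm deep, 120 mm wide, 85 mm high, otherwise alike (handle bar 60 mm long). Origin at the centre of its underside, front along its own -x. The two boxes stand side by side, 280 to 450 mm apart between centres, either way round.
- narrow_latch (a joint): the narrow box's slide latch, m: 0 locked, 0.012 open.
- narrow_drawer (a joint): how far the narrow drawer is out, m: 0 shut.
- loupe: black eye loupe, 34 mm across and 34 mm high, standing between the boxes. Origin at the centre of its underside.
- tube: white tube with cap, 24 mm across and 58 mm high, standing at the left of the worktop. Origin at the centre of its underside.
- foam_case: flat clear case with black foam, 70 x 86 x 17 mm, lying on the rear half of the wide box's top. Origin at the centre of its underside.
- clear_tray: flat clear tray, 45 x 60 x 12 mm, lying on the rear half of the narrow box's top. Origin at the centre of its underside.

How it is judged:
By the outcome, as a careful person would: the job done as asked, in the order asked, and still so for the second after the job is handed in, with the robot touching nothing.
It also fails if it takes over 51 s, if anything falls off the work surface, if the arm or the gripper's body presses on something with over 40 N, if the wrist force passes 120 N, or if a joint passes its speed limit or range.

## Working session

There is one attempt and no reset: what is moved stays moved. The work goes in short steps, each a Python script; the robot and the scene stay as the last script left them, time stands still between calls to the robot, and variables do not carry over. Pictures are saved under pics/ and viewed, at most 10 in all, crops included, and the job is handed in when it is done.

```bash
mkdir -p pics
python3 - <<'E'
from rig import arm
import cv2,pickle
d={}
for n in ["scene","side"]:
    im=arm.get_image(n); d[n]=im
    cv2.imwrite(f"pics/{n}0.png",cv2.resize(im["color"][:,:,::-1],(800,600),interpolation=cv2.INTER_CUBIC))
    print(n,im["fx"],im["cx"],im["cy"],im["R"],im["t"])
pickle.dump(d,open("d.pkl","wb"))
s=arm.get_state();print(s["t"],s["tcp_rot"],s["ft_force"])
E
```

```text
scene 497.6584458491906 258.94740229432676 197.4711772687452 [[-0.52549707 -0.85078759 -0.00364798]
 [-0.46423961  0.29032991 -0.83677364]
 [ 0.71297575 -0.43802856 -0.54753681]] [0.3471302  0.35045526 1.18275883]
side 368.8386635780949 249.4279653711858 187.31901847349812 [[-0.92434273 -0.38128596 -0.01454411]
 [-0.19863685  0.51339584 -0.83484616]
 [ 0.32578201 -0.76879498 -0.55029116]] [0.56754632 0.15969544 0.81590771]
0.1 [-3.14056573e+00 -1.08240228e-04  3.24825145e-01] [0.86081307 0.46823194 0.67797526]
```

View pics/scene0.png

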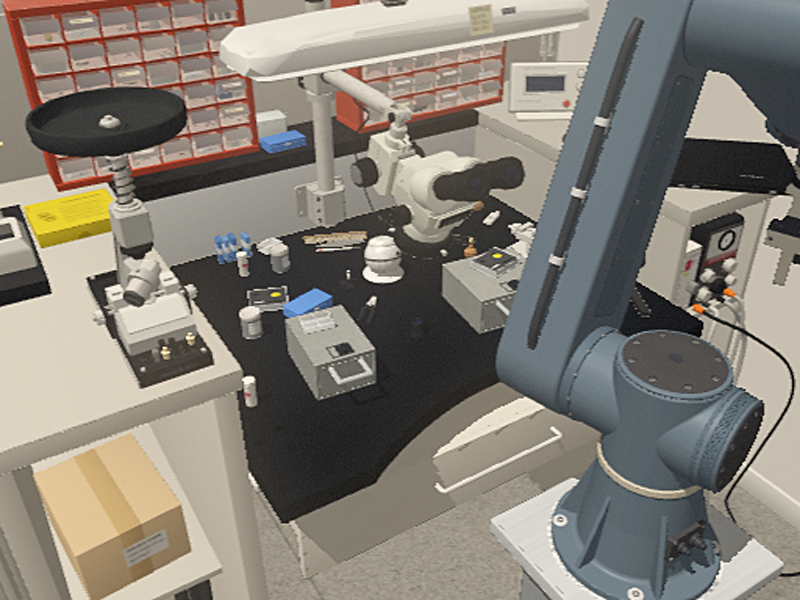

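View pics/side0.png

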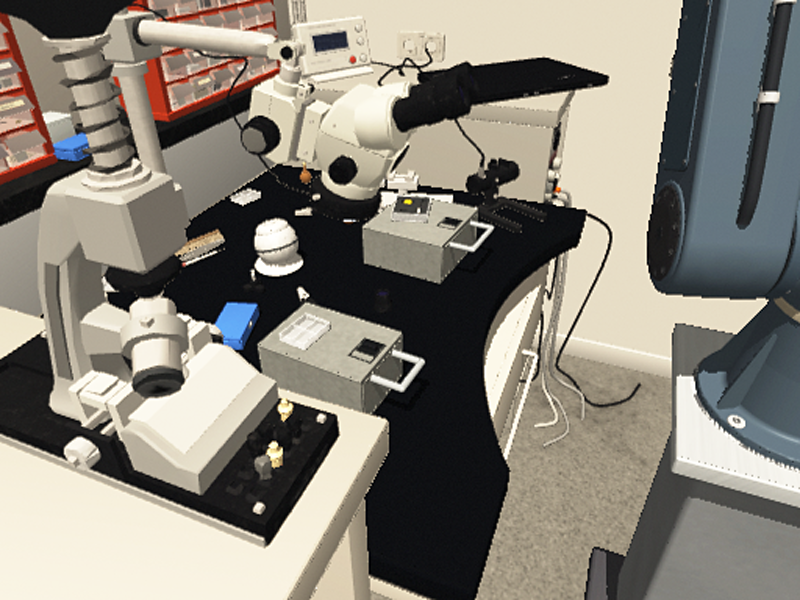

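```bash
cat > h.py <<'E'
import numpy as np
def ray(im,u,v):
    d=im["R"].T@np.array([(u-im["cx"])/im["fx"],(v-im["cy"])/im["fy"],1]); return -im["R"].T@im["t"],d
def atz(im,u,v,z):
    c,d=ray(im,u,v); return c+d*(z-c[2])/d[2]
def tri(a,b):
    (c1,d1),(c2,d2)=a,b
    s=np.linalg.lstsq(np.c_[d1,-d2],c2-c1,rcond=None)[0]
    p,q=c1+s[0]*d1,c2+s[1]*d2
    return (p+q)/2,np.linalg.norm(p-q)
E
python3 - <<'E'
import pickle;from h import *
np.set_printoptions(precision=3,suppress=True)
d=pickle.load(open("d.pkl","rb"));k=.64;S,T=d["scene"],d["side"]
for p in [(443,250),(363,232),(478,213),(402,335)]: print(p,atz(T,p[0]*k,p[1]*k,.085))
for p in [(487,292),(443,263)]: print(p,atz(S,p[0]*k,p[1]*k,.085))
print("eyep")
for a,b in [((515,172),(468,85)),((440,187),(400,115)),((445,225),(350,165)),((360,172),(258,135)),((385,260),(277,245))]:
    print(tri(ray(S,a[0]*k,a[1]*k),ray(T,b[0]*k,b[1]*k)))
from rig import arm
for x,y in [(.40,-.2),(.45,-.25),(.5,-.3)]:
    print(arm.inverse_kinematics([x,y,.3],[3.1416,0,0]))
E
```

```text
(443, 250) [ 0.554 -0.107  0.085]
(363, 232) [ 0.717 -0.12   0.085]
(478, 213) [ 0.535 -0.277  0.085]
(402, 335) [0.531 0.151 0.085]
(487, 292) [ 0.581 -0.152  0.085]
(443, 263) [ 0.729 -0.143  0.085]
eyep
(array([ 0.543, -0.171,  0.359]), np.float64(0.0042476800783446044))
(array([ 0.612, -0.049,  0.335]), np.float64(0.0015210334008036136))
(array([ 0.749, -0.157,  0.184]), np.float64(0.03252672424208649))
(array([ 0.84 , -0.002,  0.294]), np.float64(0.0019728512931789137))
(array([ 0.894, -0.09 ,  0.033]), np.float64(0.007766152340587111))
[-0.568  0.093  1.815  0.     1.233  1.003]
[-0.598  0.225  1.658  0.     1.259  0.973]
[-0.62   0.356  1.482  0.     1.303  0.951]
```

Run:
```python
import pickle,cv2,numpy as np
d=pickle.load(open("d.pkl","rb"))
a=d["scene"]["color"][85:225,215:350,::-1]; b=d["side"]["color"][30:190,190:325,::-1]
a=cv2.resize(a,None,fx=2.9,fy=2.9,interpolation=3);b=cv2.resize(b,None,fx=2.9,fy=2.9,interpolation=3)
h=max(a.shape[0],b.shape[0]);o=np.zeros((h,800,3),np.uint8);o[:a.shape[0],:a.shape[1]]=a;o[:b.shape[0],400:400+b.shape[1]]=b
print(a.shape,b.shape)
cv2.imwrite("pics/c1.png",o)
```

```text
(406, 392, 3) (464, 392, 3)
```

View pics/c1.png

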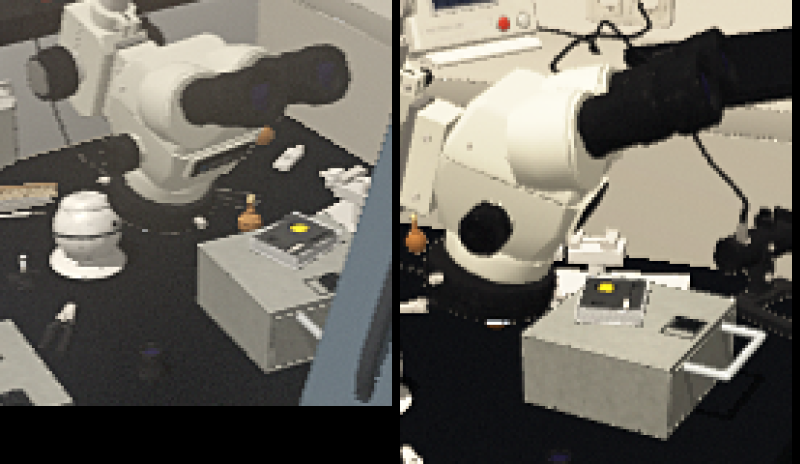

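Run:
```python
import pickle;from h import *
np.set_printoptions(precision=3,suppress=True)
d=pickle.load(open("d.pkl","rb"));S,T=d["scene"],d["side"]
s=lambda u,v:(215+u/2.9,85+v/2.9)
t=lambda u,v:(190+u/2.9,30+v/2.9)
for p in [(123,335),(272,365),(336,300),(286,318),(265,326),(305,321)]: print("side",p,atz(T,*t(*p),.085))
for p in [(328,376),(363,335)]: print("bar",atz(T,*t(*p),.073))
for p in [(197,241),(273,313)]: print("scene",p,atz(S,*s(*p),.085))
for n,a,b in [("RL",(197,241),(123,335)),("FL",(273,313),(272,365)),("FLbot",(270,372),(267,439)),("lens",(262,95),(314,70)),("lensbottom",(262,120),(312,105)),("base",(190,100),(185,125)),("white front bottom",(190,172),(178,225))]:
    print(n,tri(ray(S,*s(*a)),ray(T,*t(*b))))
```

```text
side (123, 335) [ 0.725 -0.138  0.085]
side (272, 365) [ 0.561 -0.131  0.085]
side (336, 300) [ 0.541 -0.298  0.085]
side (286, 318) [ 0.579 -0.235  0.085]
side (265, 326) [ 0.594 -0.21   0.085]
side (305, 321) [ 0.558 -0.236  0.085]
bar [ 0.508 -0.15   0.073]
bar [ 0.498 -0.249  0.073]
scene (197, 241) [ 0.732 -0.142  0.085]
scene (273, 313) [ 0.556 -0.124  0.085]
RL (array([ 0.725, -0.137,  0.087]), np.float64(0.003922903186838314))
FL (array([ 0.558, -0.126,  0.085]), np.float64(0.004554867735075816))
FLbot (array([ 0.562, -0.13 , -0.001]), np.float64(0.0005406099685109917))
lens (array([ 0.513, -0.06 ,  0.381]), np.float64(0.010102452124960167))
lensbottom (array([ 0.514, -0.062,  0.354]), np.float64(0.009807570023694654))
base (array([ 0.617, -0.049,  0.335]), np.float64(0.0034409322395286307))
white front bottom (array([ 0.629, -0.059,  0.245]), np.float64(0.0022213303537149827))
```

Run:
```python
import pickle,cv2;from h import *
np.set_printoptions(precision=3,suppress=True)
d=pickle.load(open("d.pkl","rb"));S=d["scene"]
c,r=ray(S,215+330/2.9,85+70/2.9)
for x in (.48,.51,.54): print("Rlens",c+r*(x-c[0])/r[0])
from rig import arm
O=[np.pi,-.5,-.1]
print(arm.inverse_kinematics([.43,-.21,.22],O))
arm.goto([.43,-.21,.22],O); arm.grip(.03)
W=[]
im=arm.get_image("wrist");W.append(im)
arm.line_to([.43,-.25,.22]);im2=arm.get_image("wrist");W.append(im2)
pickle.dump(W,open("w.pkl","wb"))
o=np.hstack([i["color"] for i in W])[:,:,::-1]
cv2.imwrite("pics/w1.png",cv2.resize(im["color"][:,:,::-1],(800,600),interpolation=3))
cv2.imwrite("pics/w2.png",cv2.resize(im2["color"][:,:,::-1],(800,600),interpolation=3))
s=arm.get_state();print(s["t"],s["joints"],s["tcp_pos"],s["ft_force"])
for i in W: print(-i["R"].T@i["t"])
```

```text
Rlens [ 0.48  -0.114  0.401]
Rlens [ 0.51  -0.139  0.384]
Rlens [ 0.54  -0.164  0.367]
[-0.702  0.074  2.143  0.53   0.566  0.569]
3.2167 [-0.78   0.118  2.093  0.559  0.605  0.478] [ 0.43  -0.249  0.22 ] [ 0.031 -0.132  0.194]
[ 0.425 -0.21   0.387]
[ 0.425 -0.25   0.386]
```

View pics/w1.png

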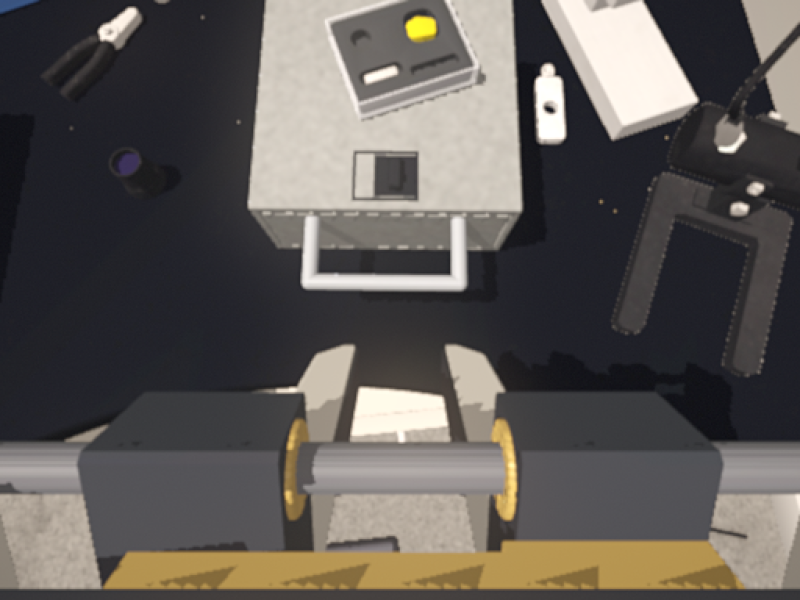

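View pics/w2.png

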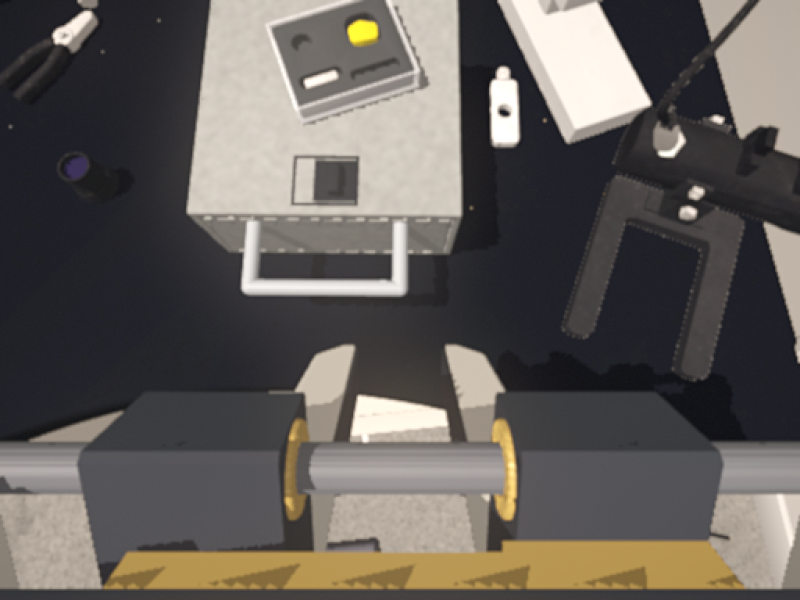

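Run:
```python
import pickle,cv2,numpy as np
W=pickle.load(open("w.pkl","rb"))
# small-frame crop 70x70 about latch, x5.7
o=[cv2.resize(cv2.convertScaleAbs(W[i]["color"][90:130,x:x+50,::-1],alpha=1.6,beta=25),(400,320),interpolation=3) for i,x in ((0,222),(1,183))]
o2=[cv2.resize(W[i]["color"][125:195,x:x+110+70,::-1],(400,156),interpolation=3) for i,x in ((0,155),(1,115))]
cv2.imwrite("pics/c2.png",np.vstack([np.hstack(o),np.hstack(o2)]))
```

```text
(no output)
```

View pics/c2.png

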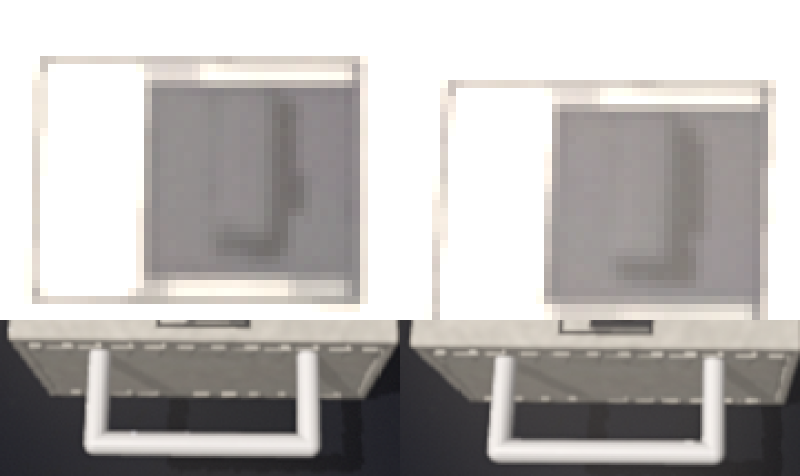

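Run:
```python
import pickle;from h import *
np.set_printoptions(precision=4,suppress=True)
A,B=pickle.load(open("w.pkl","rb"));k=.64
P={"ridge":((252.2,110.6),(212.75,113.75),.0925),"barL":((303*k,283*k),(243*k,288*k),.068),"barR":((466*k,283*k),(407*k,288*k),.068),
"FL":((249*k,210*k),(188*k,214*k),.085),"FR":((521*k,213*k),(461*k,219*k),.085)}
for n,(a,b,z) in P.items(): print(n,tri(ray(A,*a),ray(B,*b)),atz(A,*a,z),atz(B,*b,z))
```

```text
ridge (array([ 0.5731, -0.221 ,  0.0937]), np.float64(1.9564631213209647e-06)) [ 0.5736 -0.221   0.0925] [ 0.5736 -0.2209  0.0925]
barL (array([ 0.5125, -0.1537,  0.068 ]), np.float64(0.0001803772320745553)) [ 0.5124 -0.1537  0.068 ] [ 0.5126 -0.1537  0.068 ]
barR (array([ 0.5021, -0.2623,  0.0658]), np.float64(2.930066825793574e-05)) [ 0.5016 -0.262   0.068 ] [ 0.5016 -0.2622  0.068 ]
FL (array([ 0.5622, -0.1234,  0.0821]), np.float64(0.0007361035201055677)) [ 0.5605 -0.1243  0.085 ] [ 0.5613 -0.1246  0.085 ]
FR (array([ 0.5412, -0.3018,  0.0826]), np.float64(0.0007630048360713202)) [ 0.5407 -0.3011  0.085 ] [ 0.5399 -0.3013  0.085 ]
```

```bash
cat >> h.py <<'E'
YAW=-.108
bx=np.array([np.cos(YAW),np.sin(YAW),0]); by=np.array([-np.sin(YAW),np.cos(YAW),0]); ez=np.array([0,0,1.])
def tcp_for_tip(tip,tilt): # tip centre -> TCP
    return np.array(tip)-.017*(np.sin(tilt)*bx-np.cos(tilt)*ez)
E
python3 - <<'E'
from h import *; import pickle,cv2
from rig import arm
np.set_printoptions(precision=4,suppress=True)
st=lambda:arm.get_state()
T=.5;O=[np.pi,-T,YAW]
arm.grip(.024)
print("w",st()["grip_width"])
rid=np.array([.5736,-.221,0])
p=tcp_for_tip(rid+2e-3*bx+.13*ez,T)
arm.line_to(p,ori=O)
arm.line_to(tcp_for_tip(rid+2e-3*bx+.10*ez,T),vel=.08)
f0=st()["ft_force"]
r=arm.line_to(tcp_for_tip(rid+2e-3*bx+.085*ez,T),vel=.01,contact_N=3)
q=st()["tcp_pos"];print(r,q,q-tcp_for_tip(rid+2e-3*bx+.0886*ez,T),st()["ft_force"]-f0)
q=np.array(q)+.0015*ez
arm.line_to(q,vel=.02); f1=st()["ft_force"]
r=arm.line_to(q+.0215*by,vel=.015,contact_N=13)
s=st();print(r,(s["tcp_pos"]-q)@by,s["ft_force"]-f1,s["t"])
im=arm.get_image("wrist");pickle.dump(im,open("w3.pkl","wb"))
c=im["color"]
cv2.imwrite("pics/w3.png",cv2.resize(c[:,:,::-1],(800,600),interpolation=3))
E
```

```text
w 0.02391467152404405
True [ 0.5676 -0.2203  0.104 ] [0.0001 0.     0.0005] [-2.1144 -1.1744  3.4116]
True 0.009057120979254372 [-1.6041 -3.1902  0.7913] 7.4167
```

View pics/w3.png

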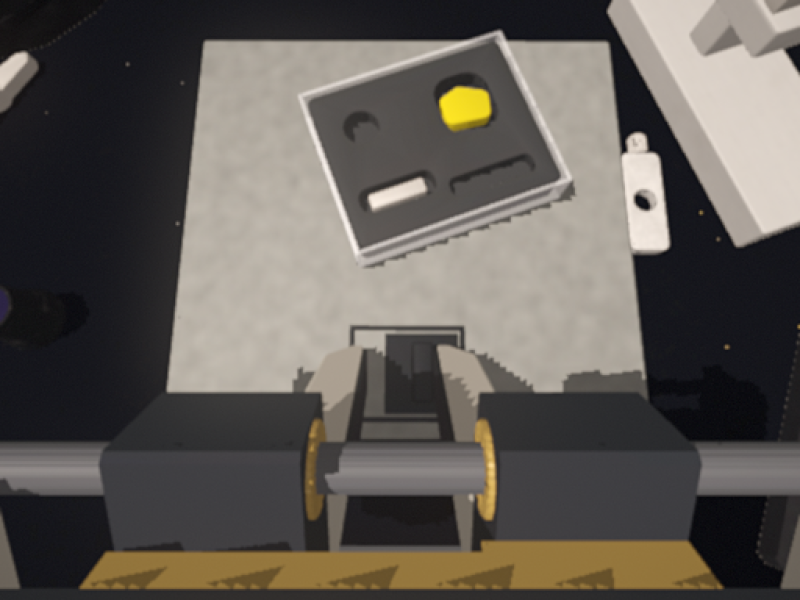

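Run:
```python
from h import *; import cv2
from rig import arm
np.set_printoptions(precision=4,suppress=True)
st=lambda:arm.get_state()
q=np.array([ 0.5676,-0.2203,0.1055])
for d in (.012,.015,.018,.0205,.022):
    r=arm.line_to(q+d*by,vel=.01,contact_N=18)
    s=st();print(d,r,(s["tcp_pos"]-q)@by,s["ft_force"],s["grip_width"],s["t"])
    if r and d>.018: break
im=arm.get_image("wrist")
cv2.imwrite("pics/w4.png",cv2.resize(im["color"][180:300,200:320,::-1],(600,600),interpolation=3))
```

```text
0.012 False 0.011848776124285568 [-1.0527 -4.9134  1.0637] 0.024201116395231804 7.8917
0.015 False 0.015479235488499296 [ 0.0343 -1.0535  0.5216] 0.02400339318128618 8.3417
0.018 False 0.01807653262069623 [0.6472 0.2708 0.    ] 0.02382021392337626 8.7917
0.0205 False 0.020418937445733625 [-0.6819 -2.0965 -0.6052] 0.024115855332101258 9.1917
0.022 False 0.020748276061960346 [-2.0321 -8.1858 -2.1671] 0.02422935862190596 9.4917
```

View pics/w4.png

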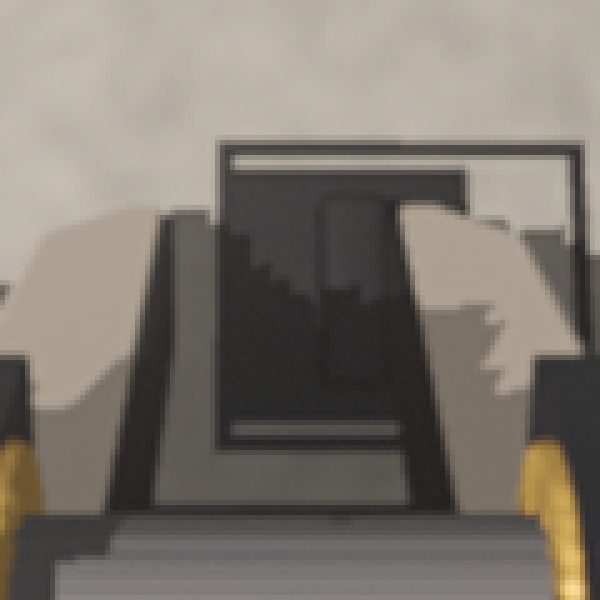

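Run:
```python
from h import *; import cv2
from rig import arm
np.set_printoptions(precision=4,suppress=True)
st=lambda:arm.get_state()
p=np.array(st()["tcp_pos"])
arm.line_to(p-.006*by,vel=.05); 
arm.line_to(p-.006*by+.06*ez,vel=.15); arm.grip(0.0)
T=.35;O=[np.pi,-T,YAW]
bar=np.array([.507,-.208,0])
up=tcp_for_tip(bar+.0285*bx+.12*ez,T); dn=tcp_for_tip(bar+.0285*bx+.05*ez,T)
arm.line_to(up,ori=O); 
print(arm.line_to(dn,vel=.06,contact_N=6))
s=st();print(s["tcp_pos"]-dn,s["ft_force"],s["t"])
im=arm.get_image("wrist")
cv2.imwrite("pics/w5.png",im["color"][:,:,::-1])
im=arm.get_image("side")
cv2.imwrite("pics/s5.png",cv2.resize(im["color"][80:200,250:350,::-1],(500,600),interpolation=3))
```

```text
False
[ 0.0002 -0.0001  0.0004] [0.4199 0.1629 0.6278] 12.775
```

View pics/w5.png

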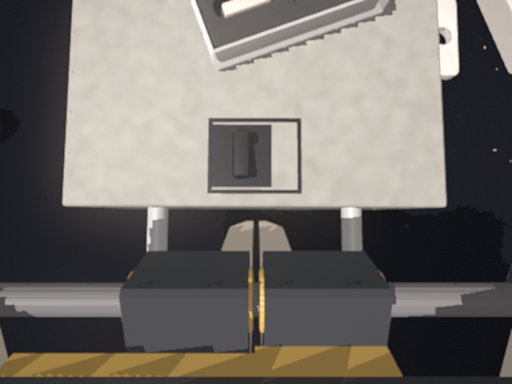

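```bash
cat >> h.py <<'E'
def pull(arm,p0,ds,vel=.01):
    for d in ds:
        r=arm.line_to(p0-d*bx,vel=vel,contact_N=20)
        F=[]
        for _ in range(3):
            s=arm.get_state();F.append(s["ft_force"]@bx);arm.hold(.02)
        print(f"{d*1e3:.1f} {(p0-s['tcp_pos'])@bx*1e3:.2f} F {np.mean(F):.2f} t {s['t']:.2f}",r,flush=True)
        yield d,np.mean(F)
        if r: break
E
python3 - <<'E'
from h import *
from rig import arm
p=np.array(arm.get_state()["tcp_pos"]);np.save("p0.npy",p)
for _ in pull(arm,p,np.arange(.004,.0401,.003),vel=.015): pass
E
```

```text
4.0 4.03 F 0.24 t 13.32 False
7.0 7.05 F 0.41 t 13.72 False
10.0 9.83 F 2.43 t 14.12 False
13.0 13.03 F 1.65 t 14.52 False
16.0 16.11 F 2.00 t 14.92 False
19.0 19.14 F 1.74 t 15.32 False
22.0 22.18 F 1.12 t 15.72 False
25.0 25.25 F 1.46 t 16.12 False
28.0 28.23 F 1.77 t 16.52 False
31.0 31.21 F 1.69 t 16.92 False
34.0 34.21 F 1.69 t 17.32 False
37.0 37.18 F 0.91 t 17.72 False
40.0 40.14 F 1.40 t 18.12 False
```

Run:
```python
from h import *
from rig import arm
p=np.load("p0.npy");h=[]
for d,F in pull(arm,p,np.arange(.041,.096,.001),vel=.012):
    h.append(F)
    if F>5 or (len(h)>1 and min(h[-2:])>4.0): break
```

```text
41.0 41.01 F 1.96 t 18.42 False
42.0 42.04 F 3.16 t 18.72 False
43.0 43.07 F 2.68 t 19.02 False
44.0 44.09 F 2.41 t 19.32 False
45.0 45.08 F 2.79 t 19.62 False
46.0 46.07 F 2.68 t 19.92 False
47.0 47.08 F 2.71 t 20.22 False
48.0 48.08 F 2.69 t 20.52 False
49.0 49.09 F 2.53 t 20.82 False
50.0 50.08 F 2.45 t 21.12 False
51.0 51.08 F 2.81 t 21.42 False
52.0 52.10 F 2.22 t 21.72 False
53.0 53.08 F 2.34 t 22.02 False
54.0 54.10 F 2.47 t 22.32 False
55.0 55.09 F 2.62 t 22.62 False
56.0 56.06 F 2.84 t 22.92 False
57.0 57.07 F 2.62 t 23.22 False
58.0 58.09 F 2.63 t 23.52 False
59.0 59.06 F 2.93 t 23.82 False
60.0 60.06 F 2.49 t 24.12 False
61.0 61.08 F 2.92 t 24.42 False
62.0 62.09 F 2.52 t 24.72 False
63.0 63.07 F 2.69 t 25.02 False
64.0 64.06 F 2.20 t 25.32 False
65.0 65.08 F 2.92 t 25.62 False
66.0 66.10 F 3.02 t 25.92 False
67.0 67.08 F 2.27 t 26.22 False
68.0 68.06 F 2.50 t 26.52 False
69.0 69.08 F 2.23 t 26.82 False
70.0 70.07 F 2.21 t 27.12 False
71.0 71.06 F 3.13 t 27.42 False
72.0 72.06 F 2.97 t 27.72 False
73.0 72.98 F 3.89 t 28.02 False
74.0 73.90 F 4.64 t 28.32 False
75.0 74.84 F 5.32 t 28.62 False
```

Run:
```python
from h import *; import cv2
from rig import arm
p=np.load("p0.npy")
for _ in pull(arm,p,[.076,.0765],vel=.012): pass
q=p-.0765*bx
arm.line_to(q+.008*bx,vel=.02)
for _ in range(2): arm.hold(.05);print(arm.get_state()["ft_force"])
print(arm.line_to(q+.008*bx+.11*ez,vel=.08,contact_N=8))
im=arm.get_image("wrist")
cv2.imwrite("pics/w6.png",im["color"][:,:,::-1])
s=arm.get_state();print(s["ft_force"],s["tcp_pos"],s["t"])
arm.line_to(np.array([.36,-.25,.24]),vel=.1);print(arm.get_state()["t"])
im=arm.get_image("wrist")
cv2.imwrite("pics/w7.png",cv2.resize(im["color"][:,:,::-1],(800,600),interpolation=3))
import pickle;pickle.dump(im,open("w7.pkl","wb"))
```

```text
76.0 75.69 F 6.09 t 28.92 False
76.5 76.09 F 7.38 t 29.22 False
[-0.50360144  0.49303133  0.34681001]
[0.55439569 0.09981501 0.09675259]
False
[-0.2831268  -1.05325    -0.03866206] [ 0.46145651 -0.20307129  0.17589128] 31.4583
32.8917
```

View pics/w7.png

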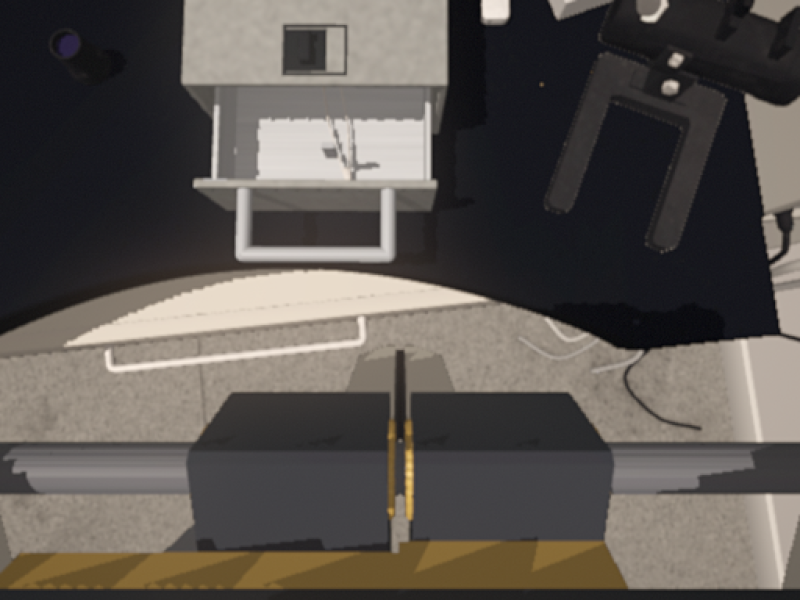

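The picture shows the drawer out with the tweezers inside and the bar at about (318,254). The latch plate sits at the open (left) end at about (304,50), the loupe stands untouched, and the gripper is clear.

Run:
```python
from rig import arm
arm.hold(.3); print(arm.job_done())
```

```text
the job is handed in; nothing more can be done
None
```

The wide box's latch is fully open and its drawer is pulled out until it met the sprung stop (about 4 mm of compression by my force readings). It was let go there with the gripper clear; I left the narrow box alone and handed the job in at about 33 s.

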